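# Load the missing router bit and unclip the bit cassette

### The job

Take the loose red router bit from the pocket tray, stand it shank down and fully home in the empty socket of the black cassette while that is still clipped in its green dock, and let go of it. Then pinch the cassette's two orange side catches in together, lift it straight up out of the dock with the bit in it, and finish while still holding it there by its pinched catches, upright and still, about 10 cm above where it sat. Leave the blue and yellow bits and the other things on the bench where they are.

Things in the scene. Friction and masses are not known exactly. Their poses are not given: they have to be found in the camera images.
- bit_red_center (a point): centre, half-way up, of the loose red router bit, 50 mm tall: steel shank 12 mm dia x 24 mm with a tapered foot (8 mm wide, 3 mm high), above it a red cylindrical head 18 mm dia x 26 mm. z: its axis, head up. 60 g. It starts in any of the tray's pockets, centre 33 mm and head 32 to 58 mm above the table. (A second red bit, in the cassette, is fixed to the cassette)
- bit_blue_center (a point): centre of the blue router bit, same size but with a cone-shaped tip; it stands in another pocket of the tray and stays there
- bit_yellow_center (a point): centre of the yellow router bit, same size but with a rounded tip; it stands in another pocket of the tray and stays there
- tray: fixed pale wooden pocket tray, 60 (x) x 150 (y) x 24 mm high, origin at the centre of its underside on the table; three square 14 mm pockets, 16 mm deep, in a row at y = -46, 0, +46 mm; the bits' heads stand 8 mm clear of its top. To pinch a head without touching its neighbours close along the tray's x
- dock: fixed green dock, base plate 150 (x) x 84 (y) x 8 mm, origin at the centre of its underside; the cassette sits on the plate. Half-way along each long side a dark steel lip, top 24 mm above the table (the dock's highest part), reaching 34 mm out from the middle line, hooks over the catch's tooth: the cassette lifts straight up only with both catches pinched in
- cassette_grip (a point): point midway between the orange catches of the loose black cassette at the height to pinch them: 50 mm above the table when docked, 42 mm above its underside. x along its length, y towards the left catch, z up. Cassette 128 (x) x 40 (y) mm, deck 32 mm above its underside, about 0.34 kg. A fixed red bit at its +x end rises to 64 mm above its underside. Play in the dock 1.5 mm
- cassette_socket (a point): centre of the mouth of the empty socket, on the deck (40 mm above the table when docked), 42 mm from cassette_grip towards the cassette's -x end: square hole 16 mm wide, 18 mm deep. With the bit fully home its centre is 7 mm above this point and its head stands 6 to 32 mm above the deck
- catch_left (a joint): inward travel (m) of the left (+y) orange catch: 0 sprung out (tooth under the lip), 0.007 fully in at its stop, free from 0.006. Spring 3 N, rising to 6.5 N at full travel. Its tab, 26 mm wide (x), spans 32 to 66 mm above the table when docked; the two tabs measure 54 mm over their outer faces when out, 40 mm when both are fully in
- catch_right (a joint): the same for the right (-y) catch
- catch_left_tab (a point): middle of the outer face of the left orange tab at the pinching height, 27 mm from the cassette's middle line when out
- catch_right_tab (a point): the same for the right tab, at -27 mm
- mallet: hammer lying on the bench at the left, bystander
- brush: brush lying on the bench at the right, bystander
- glue: white glue bottle, 160 mm tall, 60 mm diameter, at the back left, bystander; origin at the centre of its underside
- offcut: brown wood offcut 50 x 140 x 30 mm at the back, bystander; origin at the centre of its underside
- wax: yellow tin 50 mm tall, 76 mm diameter, at the back right, bystander; origin at the centre of its underside
Things that resemble listed ones, but are neither listed nor needed, are in the scene too. What is shaped like the tray but pink or purple is not meant.

How it is judged:
By the outcome, as a careful person would: the job done as asked, in the order asked, and still so for the second after the job is handed in, while the arm keeps its last pose, push and grip.
It also fails if it takes over 58 s, if anything falls off the work surface, if the arm or the gripper's body presses on something with over 40 N, if the wrist force passes 120 N, or if a joint passes its speed limit or range.

### The arm

A 7-joint arm with a two-finger parallel gripper is mounted at the origin on the work surface. World frame = base frame: x ahead of the robot, y to its left, z up, the work surface at z = 0. Lengths are in m, angles in rad, forces in N, time in s.
With the tool pointing down it reaches from about 0.35 to 0.9 m from the base axis. Payload 8.1 kg.
Tool frame: the origin (TCP) lies where the fingers leave the gripper's body, on its centre line; the fingertips stand 66 mm ahead of it and the grasp point (between the pads) lies 47 mm ahead of it (arm.tip_reach is the distance from the TCP to the fingertips, in m); z points along the fingers, y is the direction in which the jaws open and shut (so a half turn about z gives the same grasp; the last joint's range is limited). The gripper opens to 92 mm and grips with 3 to 60 N. Pads are 19 mm wide; open, the fingers measure 130 mm over their backs; the gripper's body (75 mm by 190 mm) begins 47 mm behind the grasp point.
Start: joints at [-1.449, 0.434, 0.025, 1.573, -0.012, 1.134, -0.075], TCP at [0.139, 0.609, 0.292] pointing down, gripper open.
Joint ranges: [-2.62, 2.62], [-0.44, 2.09], [-1.27, 1.32], [0.08, 2.57], [-1.32, 4.46], [0.12, 2], [-2.74, 2.74]. Speed limits (rad/s): [2.22, 2.22, 3.01, 3.01, 3.14, 3.14, 3.14].

### API

Orientations are given as a rotation vector (axis times angle).
In Python, from cell import arm gives the robot as it stands.
- The arm moves only by the tool carry_out, never from a script. Its argument "plan" is a list of rows, each a list of 5 numbers: the shift along the world's x, y, z in cm, then the turn about the world's z in rad, then the finger opening in cm, from 0 to 9.18. In form: [[tx, ty, tz, spin, fingers], ...]. A call has 1 to 20 rows; each row is the pose to reach, as a shift and turn from the pose measured when the call began; what a row does not reach only later rows make up. A row lasts 1/10 s, in which the tool goes at most 50 mm and 8.59 degrees, less where a joint would pass 70% of its speed; a pose out of reach is approached as far as the arm can. A call with a gripper value outside its range is refused whole. The fingers move at their own pace and stop on an object; "squeeze" is the grip in N (left out, the last holds). Time passes only in rows, so rows that repeat a pose let the fingers close. It gives the time, the measured TCP pose, the force and the opening at its end, in the units of the state.
- arm.observe(): the state, without advancing time (a new reading comes with each control period).
- arm.get_image(name): name is "scene" or "top"; returns (picture, depth): 420x560x3 uint8, red, green, blue; 420x560 float32, m along the optical axis (not along the pixel's ray), 0 where there is no reading.
- arm.get_calibration(name): a dict with "intrinsics" (3x3 intrinsics, pixels), "rvec" (rotation vector, rad) and "tvec" (3), from world to camera coordinates, as OpenCV has them. Camera axes: x right, y down, z forward; pixel columns grow to the right and rows downward; lengths in m; the calibration is good to about 2 mm. A picture is of the moment at which its call begins. get_calibration takes no time and is no camera call.
- arm.sign_off(): hands the job in, once; it reports no verdict.
The state is a dict: "clock": time; "joints": joint angles; "dq": joint speeds; "joint_efforts": joint torques, N m; "position": TCP position; "ee_rot": TCP orientation; "force": force on the tool from outside, world axes, zero at the start; "ft_torque": the same for the moment, N m; "width": opening from 0.0 (shut) to 1.0 (fully open).
Only numpy, scipy, OpenCV 4.12 (cv2) and the standard library are available. Lean on these libraries where they do the work, as an engineer would, in place of code of your own. Each camera call takes 0.05 s, during which the arm holds its last target. There are 200 camera calls.

## Working session

There is one attempt and no reset: what is moved stays moved. The work goes in short steps, Python scripts to look and compute and a tool call to move; the robot and the scene stay as the last step left them, time stands still between calls to the robot, and variables do not carry over. Pictures are saved under pics/ and viewed, about 8 in all and at most 12, crops included, and the job is handed in when it is done.

Besides the shell and the picture viewer there is one more tool, called after "Request:" as name([rows], argument=value, ...), one row to a line, values as JSON. carry_out: Moves the arm, as the interface text tells. Its arguments: {"type":"object","properties":{"plan":{"type":"array"},"squeeze":{"type":"number"}},"required":["plan"]}

```bash
mkdir -p pics
cat > h.py <<'E'
import numpy as np, cv2
from cell import arm
def grab(n,tag):
    im,d=arm.get_image(n); np.savez('%s.npz'%tag,im=im,d=d); cv2.imwrite('pics/%s.png'%tag,im[:,:,::-1]); return im,d
def load(tag):
    z=np.load('%s.npz'%tag); return z['im'],z['d']
def cal(n):
    c=arm.get_calibration(n); return np.array(c['intrinsics']),cv2.Rodrigues(np.array(c['rvec'],float))[0],np.array(c['tvec'],float).ravel()
def world(n,d):
    K,R,t=cal(n); v,u=np.mgrid[:d.shape[0],:d.shape[1]]
    p=np.stack([(u-K[0,2])/K[0,0]*d,(v-K[1,2])/K[1,1]*d,d],-1); return (p-t)@R
def ray(n,u,v,z):
    K,R,t=cal(n); r=np.array([(u-K[0,2])/K[0,0],(v-K[1,2])/K[1,1],1])@R; o=-t@R; return o+r*(z-o[2])/r[2]
def proj(n,p):
    K,R,t=cal(n); q=K@(R@np.array(p,float)+t); return q[:2]/q[2]
def crop(tag,u0,v0,u1,v1,s,out):
    im,_=load(tag); cv2.imwrite('pics/%s.png'%out,cv2.resize(im[v0:v1,u0:u1,::-1],None,fx=s,fy=s,interpolation=cv2.INTER_CUBIC))
E
python3 - <<'E'
from h import *
a,_=grab('top','t0');b,_=grab('scene','s0')
cv2.imwrite('pics/both0.png',cv2.resize(np.vstack([a,b])[:,:,::-1],(400,600)) if 0 else a[:,:,::-1])
for n in('top','scene'):
    K,R,t=cal(n);print(n,K[0,0],-t@R,R[2])
print(arm.observe())
E
```

```text
top 504.8220414100147 [ 0.29507581 -0.00844992  1.65509985] [ 0.14792516 -0.0045569  -0.98898806]
scene 423.82871558129875 [ 1.0093834  -0.62423022  0.86670035] [-0.39954334  0.57631427 -0.7129004 ]
{'clock': 0.1, 'joints': array([-1.44861388,  0.43515593,  0.02496196,  1.57396732, -0.01156557,
        1.13398468, -0.07508449]), 'dq': array([-4.16334211e-04, -2.53413685e-03,  1.04806471e-03, -3.30770560e-03,
        2.51542847e-04,  6.00681565e-04,  8.19787813e-05]), 'joint_efforts': array([ 3.16194179e-03, -6.69128609e+01,  9.88012366e-01, -3.15147650e+01,
       -6.05361722e-02,  3.74680466e-02,  6.41088445e-05]), 'position': array([0.13927692, 0.60893133, 0.29153663]), 'ee_rot': array([-3.52388490e-01, -3.12176369e+00,  2.15372875e-03]), 'force': array([-0.77843465,  0.5100521 ,  0.09200738]), 'ft_torque': array([-0.01653296, -0.02922599, -0.00239174]), 'width': 0.9987678490304983}
```

View pics/t0.png

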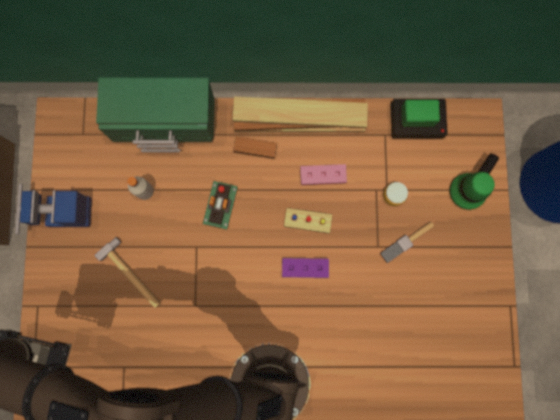

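View pics/s0.png

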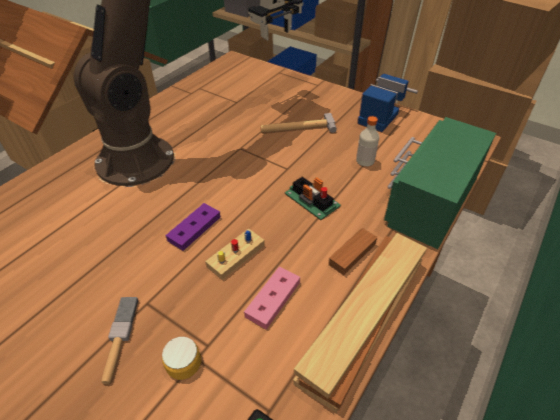

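The top view shows the tray at (308,220) with the red bit in its middle pocket, and the dock with the cassette at (220,205). I'll enlarge both.

Run:
```python
from h import *
im,d=load('t0')
a=cv2.resize(im[175:235,195:250,::-1],None,fx=10,fy=10,interpolation=cv2.INTER_CUBIC)[:, :]
b=cv2.resize(im[200:240,280:340,::-1],None,fx=10,fy=10,interpolation=cv2.INTER_CUBIC)
cv2.imwrite('pics/ta.png',a)
im2,_=load('s0')
c=cv2.resize(im2[165:225,275:350,::-1],None,fx=10,fy=10,interpolation=cv2.INTER_CUBIC);cv2.imwrite('pics/sa.png',c)
cv2.imwrite('pics/tb.png',b)
W=world('top',d)
hsv=cv2.cvtColor(im,cv2.COLOR_RGB2HSV)
# tray mask by height + region
Z=W[...,2]; print('table z',np.median(Z[280:300,300:400]))
m=np.zeros(Z.shape,bool);m[200:240,280:340]=1
m&=(Z>.017)&(Z<.03)
P=W[m][:,:2];print('tray',cv2.minAreaRect((P*1000).astype(np.float32)),P.mean(0),np.median(Z[m]),m.sum())
for nm,lo,hi,reg in[('red',(0,130,80),(8,255,255),(200,240,280,340)),]:
    k=cv2.inRange(hsv,lo,hi)>0;r=np.zeros_like(k);r[reg[0]:reg[1],reg[2]:reg[3]]=1;k&=r
    v,u=np.nonzero(k);print(nm,u.mean(),v.mean(),len(u),W[k].mean(0),W[k][:,2].max())
m=np.zeros(Z.shape,bool);m[175:235,195:250]=1
for lo,hi in((.004,.012),(.034,.045),(.055,.08)):
    q=m&(Z>lo)&(Z<hi);P=W[q];v,u=np.nonzero(q)
    print(lo,len(P),P.mean(0),cv2.minAreaRect((P[:,:2]*1000).astype(np.float32)))
```

```text
table z -0.0007209812745534434
tray ((518.0159912109375, -121.42461395263672), (149.52374267578125, 60.936405181884766), 81.32611083984375) [ 0.51749171 -0.12178287] 0.02333060142764176 698
red 308.27777777777777 218.88888888888889 18 [ 0.51835012 -0.12077399  0.05748578] 0.06359861393245063
0.004 642 [0.57112501 0.16437505 0.00698771] ((574.9068603515625, 161.49342346191406), (199.40716552734375, 180.4271240234375), 0.2636750340461731)
0.034 305 [0.56908018 0.16872322 0.03926447] ((571.2149047851562, 164.45474243164062), (46.55670166015625, 128.14195251464844), 76.01081085205078)
0.055 93 [0.5838294  0.16412218 0.06625079] ((589.7168579101562, 163.07147216796875), (55.11847686767578, 61.846805572509766), 76.60350799560547)
```

View pics/ta.png

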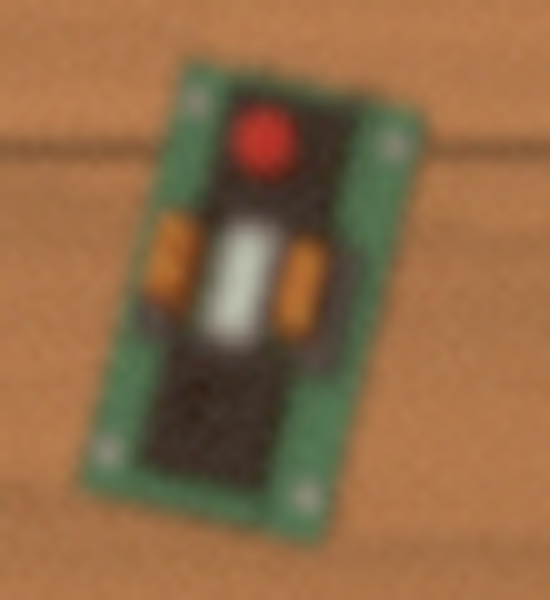

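View pics/sa.png

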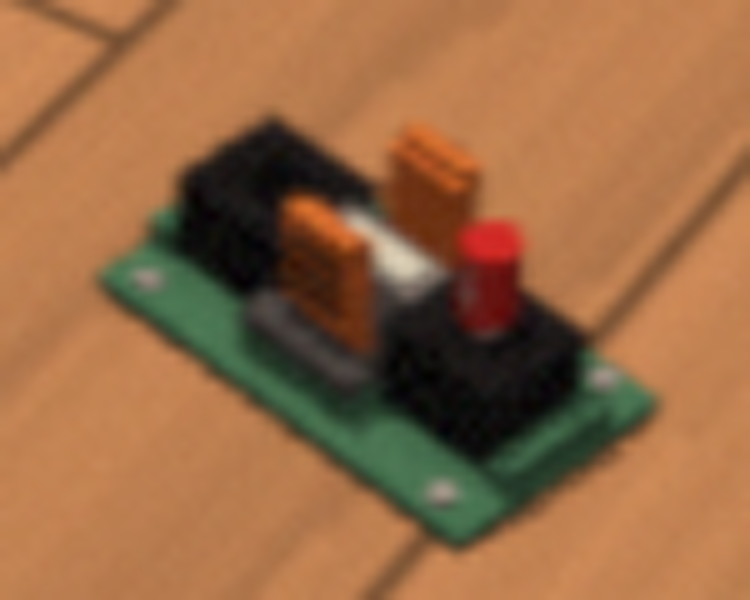

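View pics/tb.png

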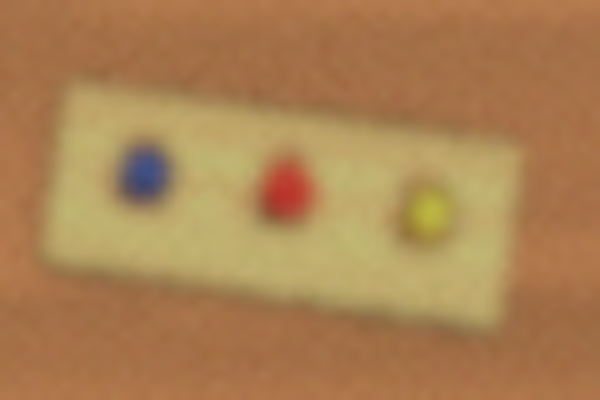

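Run:
```python
from h import *
im,d=load('t0'); im2,d2=load('s0')
def mask(im,lo,hi,reg):
    k=cv2.inRange(cv2.cvtColor(im,cv2.COLOR_RGB2HSV),lo,hi); m=np.zeros_like(k); m[reg[1]:reg[3],reg[0]:reg[2]]=k[reg[1]:reg[3],reg[0]:reg[2]]; return m
# dock plate from top: hull of green
g=mask(im,(60,60,40),(95,255,255),(195,175,250,235))
v,u=np.nonzero(g);c=cv2.convexHull(np.stack([u,v],1).astype(np.float32))
P=np.array([ray('top',a,b,.008)[:2] for a,b in zip(u,v)])
print('plate',cv2.minAreaRect((P*1000).astype(np.float32)),len(u))
# crop-read plate corners
cr=[(190,62),(425,108),(325,543),(85,487)]
Q=np.array([ray('top',(a+.5)/10-.5+195,(b+.5)/10-.5+175,.008)[:2] for a,b in cr]);print(Q,Q.mean(0))
# orange tab pixels via depth, both cameras
for n,I,D,reg in(('top',im,d,(195,175,250,235)),('scene',im2,d2,(275,165,350,225))):
    W=world(n,D)
    o=mask(I,(8,170,110),(16,255,255),reg)>0
    for side,k in(('red',mask(I,(0,150,90),(6,255,255),reg)>0),('orange',o&(W[...,2]>.061))):
        lab=cv2.connectedComponentsWithStats(k.astype(np.uint8))
        for i in range(1,lab[0]):
            q=lab[1]==i
            if q.sum()>5: print(n,side,q.sum(),lab[3][i],W[q].mean(0).round(4),W[q][:,2].max().round(4))
    q=(W[...,2]>.036)&(W[...,2]<.043); z=np.zeros_like(q); z[reg[1]:reg[3],reg[0]:reg[2]]=1; q&=z&(I.max(-1)<75)
    print(n,'deck',cv2.minAreaRect((W[q][:,:2]*1000).astype(np.float32)),q.sum())
    # tray
    reg=(280,200,340,240) if n=='top' else (200,225,275,280)
    z=np.zeros_like(q); z[reg[1]:reg[3],reg[0]:reg[2]]=1; q=z&(W[...,2]>.019)&(W[...,2]<.028)
    print(n,'tray',cv2.minAreaRect((W[q][:,:2]*1000).astype(np.float32)),np.median(W[q][:,2]))
    k=(mask(I,(0,150,90),(7,255,255),reg)>0)
    kt=k&(W[...,2]>.05); print(n,'bit',kt.sum(),W[kt].mean(0), 'proj pred',proj(n,(.518,-.1215,.058)),np.argwhere(k).mean(0)[::-1])
```

```text
Traceback (most recent call last):
cv2.error: OpenCV(4.12.0) /io/opencv/modules/imgproc/src/convhull.cpp:143: error: (-215:Assertion failed) total >= 0 && (depth == CV_32F || depth == CV_32S) in function 'convexHull'
```

```bash
cat > m.py <<'E'
from h import *
im,d=load('t0'); im2,d2=load('s0')
def mask(im,lo,hi,reg):
    k=cv2.inRange(cv2.cvtColor(im,cv2.COLOR_RGB2HSV),lo,hi); m=np.zeros_like(k); m[reg[1]:reg[3],reg[0]:reg[2]]=k[reg[1]:reg[3],reg[0]:reg[2]]; return m
print(cv2.cvtColor(im,cv2.COLOR_RGB2HSV)[[200,226,188,201],[213,225,221,211]])
g=mask(im,(45,40,30),(95,255,255),(195,175,250,235))
v,u=np.nonzero(g)
P=np.array([ray('top',a,b,.008)[:2] for a,b in zip(u,v)])
if len(u): print('plate',cv2.minAreaRect((P*1000).astype(np.float32)),len(u))
cr=[(190,62),(425,108),(325,543),(85,487)]
Q=np.array([ray('top',(a+.5)/10-.5+195,(b+.5)/10-.5+175,.008)[:2] for a,b in cr]);print(Q,Q.mean(0))
for n,I,D,reg in(('top',im,d,(195,175,250,235)),('scene',im2,d2,(275,165,350,225))):
    W=world(n,D)
    o=mask(I,(8,150,90),(18,255,255),reg)>0
    for side,k in(('red',mask(I,(0,150,90),(6,255,255),reg)>0),('orange',o&(W[...,2]>.061))):
        lab=cv2.connectedComponentsWithStats(k.astype(np.uint8))
        for i in range(1,lab[0]):
            q=lab[1]==i
            if q.sum()>5: print(n,side,q.sum(),lab[3][i],W[q].mean(0).round(4),W[q][:,2].max().round(4))
    q=(W[...,2]>.036)&(W[...,2]<.043); z=np.zeros_like(q); z[reg[1]:reg[3],reg[0]:reg[2]]=1; q&=z&(I.max(-1)<75)
    if q.any(): print(n,'deck',cv2.minAreaRect((W[q][:,:2]*1000).astype(np.float32)),q.sum())
    reg=(280,200,340,240) if n=='top' else (200,225,275,280)
    z=np.zeros_like(q); z[reg[1]:reg[3],reg[0]:reg[2]]=1; q=z&(W[...,2]>.019)&(W[...,2]<.028)
    print(n,'tray',cv2.minAreaRect((W[q][:,:2]*1000).astype(np.float32)),np.median(W[q][:,2]))
    k=(mask(I,(0,150,90),(7,255,255),reg)>0)
    kt=k&(W[...,2]>.05); print(n,'bit',kt.sum(),W[kt].mean(0), 'pred',proj(n,(.518,-.1215,.058)),proj(n,(.518,-.1215,.045)),np.argwhere(k).mean(0)[::-1])
E
python3 m.py
```

```text
[[ 12 188 145]
 [ 49  63 125]
 [  2 198 183]
 [ 15 181 176]]
plate ((573.3121337890625, 168.01068115234375), (76.25697326660156, 141.5807647705078), 76.76930236816406) 283
[[0.65376535 0.18987464]
 [0.63810152 0.1114897 ]
 [0.49246778 0.14288516]
 [0.5110774  0.22200074]] [0.57385301 0.16656256]
top red 40 [221.075 188.8  ] [0.6157 0.1588 0.0613] 0.0799
top orange 25 [211.44 200.36] [0.5772 0.1886 0.0658] 0.0716
top orange 25 [224.96 203.32] [0.5676 0.1453 0.0658] 0.0751
top deck ((571.9695434570312, 167.699462890625), (39.543968200683594, 127.72233581542969), 77.32594299316406) 155
top tray ((518.0159912109375, -121.42461395263672), (149.52374267578125, 60.936405181884766), 81.32611083984375) 0.023436487635415105
top bit 15 [ 0.51905788 -0.12116787  0.05754865] pred [308.51708667 218.97500469] [308.23773628 219.53326225] [308.375 218.75 ]
scene red 55 [323.43636364 191.25454545] [0.6149 0.1532 0.0635] 0.0751
scene orange 33 [317.93939394 180.12121212] [0.5919 0.1587 0.0891] 0.8667
scene orange 26 [306.46153846 187.26923077] [0.568  0.1392 0.0652] 0.0694
scene deck ((573.8728637695312, 158.53515625), (47.708953857421875, 127.80694580078125), 76.17753601074219) 224
scene tray ((519.563232421875, -125.83493041992188), (224.91925048828125, 157.0511474609375), 26.570697784423828) 0.024092357925573227
scene bit 40 [ 0.52176442 -0.12737783  0.05767209] pred [234.28925427 239.95542382] [234.72113532 243.30513648] [234.40625 244.15625]
```

The bit is at about (0.518, -0.121) and the tray's yaw is about -8.7°. The cassette grip point is at about (0.5725, 0.167) with yaw about -13°. Moving above the tray.

Request:
carry_out([
  [37.9,-73,0,-1.497,9],
  [37.9,-73,0,-1.497,9],
  [37.9,-73,0,-1.497,9],
  [37.9,-73,0,-1.497,9],
  [37.9,-73,0,-1.497,9],
  [37.9,-73,0,-1.497,9],
  [37.9,-73,0,-1.497,9],
  [37.9,-73,0,-1.497,9],
  [37.9,-73,0,-1.497,9],
  [37.9,-73,0,-1.497,9],
  [37.9,-73,0,-1.497,9],
  [37.9,-73,0,-1.497,9],
  [37.9,-73,0,-1.497,9],
  [37.9,-73,0,-1.497,9],
  [37.9,-73,0,-1.497,9],
  [37.9,-73,0,-1.497,9],
  [37.9,-73,-3,-1.497,9],
  [37.9,-73,-8,-1.497,7],
  [37.9,-73,-12,-1.497,6],
  [37.9,-73,-12,-1.497,6],
], squeeze=25)

```text
clock: 2.1
position: [0.5151, -0.1204, 0.1671]
ee_rot: [-2.378, -2.042, 0.012]
force: [-0.6, 1.6, 0.4]
width: 0.768
```

```bash
cat >> h.py <<'E'
def st():
    o=arm.observe(); R=cv2.Rodrigues(np.array(o['ee_rot']))[0]
    print('t',o['clock'],'pos',o['position'].round(4),'yaw_y',np.degrees(np.arctan2(R[1,1],R[0,1])).round(2),'zax',R[:,2].round(4),'w',round(o['width'],3),'F',o['force'].round(1),'q',o['joints'].round(2)); return o,R
E
python3 -c "
from h import *
st()"
```

```text
t 2.1 pos [ 0.5151 -0.1204  0.1671] yaw_y -8.69 zax [-1.060e-02  7.000e-04 -9.999e-01] w 0.768 F [-0.6  1.6  0.4] q [-0.34  0.49  0.65  1.98 -0.4   0.81  0.38]
```

Request:
carry_out([
  [0.3,-0.1,0,0,4.5],
  [0.3,-0.1,0,0,4.5],
  [0.3,-0.1,-3.5,0,4.5],
  [0.3,-0.1,-6,0,4.5],
  [0.3,-0.1,-7.2,0,4.5],
  [0.3,-0.1,-7.2,0,4.5],
  [0.3,-0.1,-7.2,0,4.5],
])

```text
clock: 2.8
position: [0.519, -0.1216, 0.0965]
ee_rot: [-2.379, -2.043, 0.01]
force: [-0.0, -0.4, 0.5]
width: 0.489
```

```bash
python3 -c "
from h import *
st()
grab('scene','s1')
crop('s1',170,180,300,280,6,'s1c')"
```

```text
t 2.8 pos [ 0.519  -0.1216  0.0965] yaw_y -8.68 zax [-8.8e-03  5.0e-04 -1.0e+00] w 0.489 F [-0.  -0.4  0.5] q [-0.27  0.6   0.56  2.02 -0.5   0.67  0.47]
```

View pics/s1c.png

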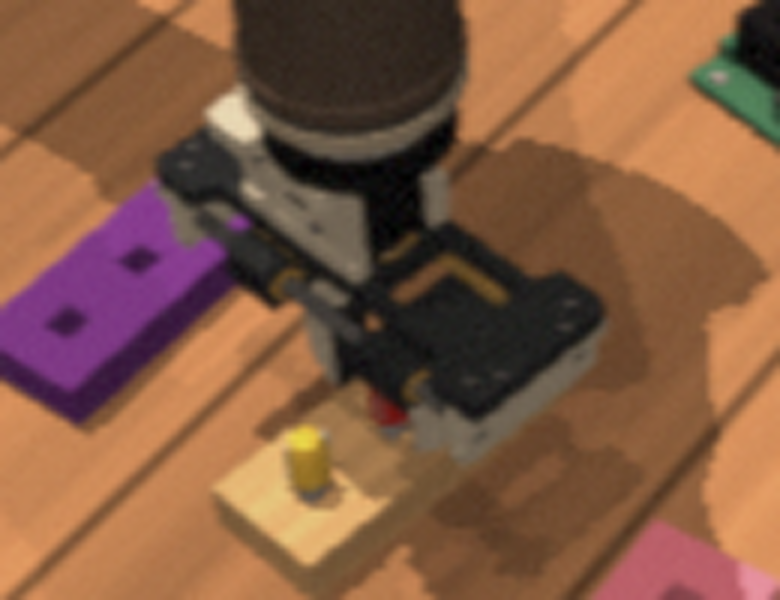

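The jaws straddle the red head and the yellow bit stands clear. Closing.

Request:
carry_out([
  [0,0,0,0,0.5],
  [0,0,0,0,0.5],
  [0,0,0,0,0.5],
  [0,0,0,0,0.5],
  [0,0,0,0,0.5],
  [0,0,0,0,0.5],
], squeeze=20)

```text
clock: 3.45
position: [0.5196, -0.1218, 0.0968]
ee_rot: [-2.38, -2.044, 0.009]
force: [2.2, -0.9, -0.2]
width: 0.192
```

```bash
python3 -c "
from h import *
st()"
```

```text
t 3.45 pos [ 0.5196 -0.1218  0.0968] yaw_y -8.68 zax [-7.4e-03  2.0e-04 -1.0e+00] w 0.192 F [ 2.2 -0.9 -0.2] q [-0.27  0.6   0.56  2.02 -0.5   0.67  0.47]
```

Request:
carry_out([
  [0,0,2,0,0.5],
  [0,0,5,0,0.5],
  [0,0,8.5,0,0.5],
  [0,0,9,0,0.5],
  [1.2,29.8,9,1.495,0.5],
  [1.2,29.8,9,1.495,0.5],
  [1.2,29.8,9,1.495,0.5],
  [1.2,29.8,9,1.495,0.5],
  [1.2,29.8,9,1.495,0.5],
  [1.2,29.8,9,1.495,0.5],
  [1.2,29.8,9,1.495,0.5],
  [1.2,29.8,9,1.495,0.5],
  [1.2,29.8,9,1.495,0.5],
  [1.2,29.8,9,1.495,0.5],
  [1.2,29.8,9,1.495,0.5],
  [1.2,29.8,9,1.495,0.5],
  [1.2,29.8,9,1.495,0.5],
  [1.2,29.8,9,1.495,0.5],
  [1.2,29.8,9,1.495,0.5],
])

```text
clock: 5.35
position: [0.5316, 0.1764, 0.1867]
ee_rot: [0.358, 3.121, -0.012]
force: [0.7, -0.2, -0.0]
width: 0.19
```

```bash
python3 -c "
from h import *
st()
grab('scene','s2')
crop('s2',250,120,360,220,6,'s2c')
for p in [(.5316,.1764,.04),(.5316,.1764,.106),(.5316,.1764,.09)]: print((proj('scene',p)-[250,120])*6)"
```

```text
t 5.35 pos [0.5316 0.1764 0.1867] yaw_y 76.92 zax [-8.0e-04 -7.4e-03 -1.0e+00] w 0.19 F [ 0.7 -0.2 -0. ] q [-0.6   0.45  0.25  1.87 -0.13  0.84  1.06]
[313.96028106 370.9563855 ]
[318.2349305  265.66775119]
[317.16802368 291.94666909]
```

View pics/s2c.png

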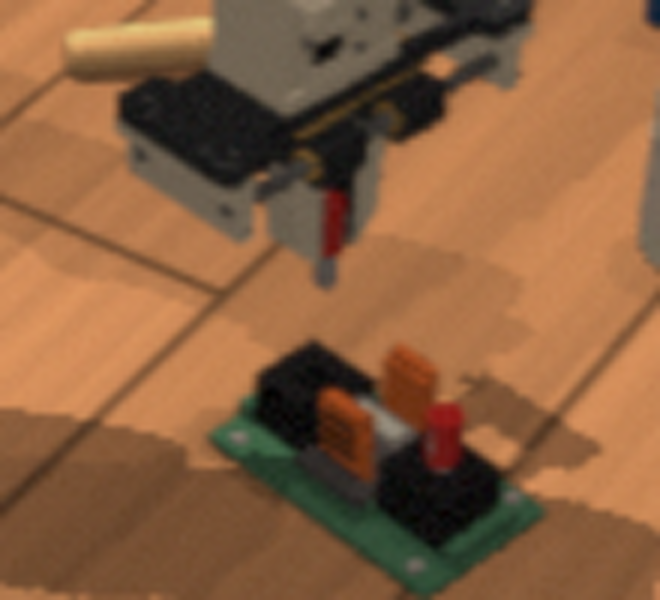

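The foot of the bit is at about (325,285) in the crop, slightly right of where I predicted (318,278). I'll check the scene camera's bias on the cassette and brighten the hole.

```bash
python3 -c "
from h import *
im,d=load('s2')
a=np.radians(-13);ex=np.array([np.cos(a),np.sin(a)]);ey=np.array([-ex[1],ex[0]])
g=np.array([.5725,.167])
def P(x,y,z): return proj('scene',[*(g+x*ex+y*ey),z])
c0=np.array([280,165]);s=12
c=im[165:215,280:340].astype(float); 
c=np.clip(255*(c/255)**.45,0,255).astype(np.uint8)[:,:,::-1]
c=cv2.resize(c,None,fx=s,fy=s,interpolation=cv2.INTER_CUBIC)
def line(pts,col):
    q=np.array([(P(*p)-c0+.5)*s for p in pts]).astype(np.int32); cv2.polylines(c,[q],True,col,1)
line([(-.064,-.02,.04),(-.064,.02,.04),(.064,.02,.04),(.064,-.02,.04)],(255,255,0))
line([(-.05,-.008,.04),(-.05,.008,.04),(-.034,.008,.04),(-.034,-.008,.04)],(0,255,255))
line([(-.075,-.042,.008),(-.075,.042,.008),(.075,.042,.008),(.075,-.042,.008)],(255,0,255))
for y in(-.027,.027): line([(-.013,y,.066),(.013,y,.066),(.013,y,.032),(-.013,y,.032)],(255,255,255))
cv2.imwrite('pics/ov.png',c)
"
```

```text
(no output)
```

View pics/ov.png

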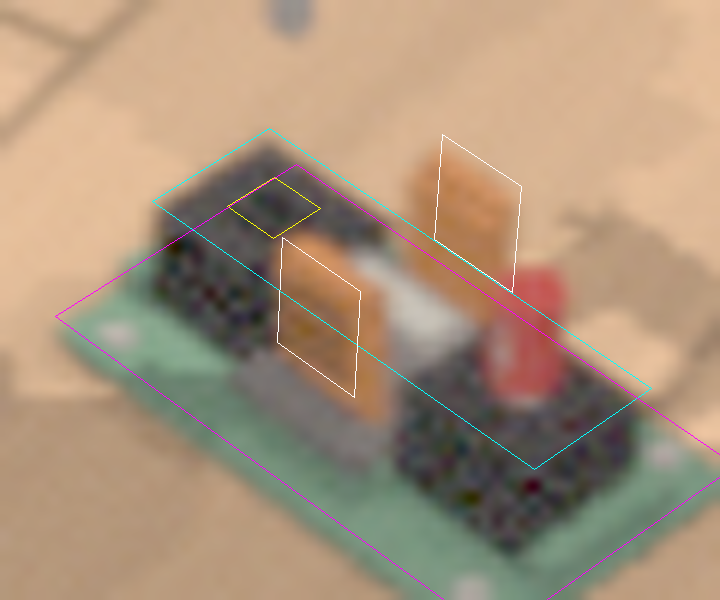

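Request:
carry_out([
  [0,0,-3,0,0.5],
  [0,0,-4.9,0,0.5],
  [0,0,-4.9,0,0.5],
  [0,0,-4.9,0,0.5],
  [0,0,-4.9,0,0.5],
])

```text
clock: 5.9
position: [0.5323, 0.1765, 0.1388]
ee_rot: [0.358, 3.12, -0.01]
force: [-0.2, 0.2, -0.6]
width: 0.191
```

```bash
python3 -c "
from h import *
o,R=st()
acc=np.mean([arm.get_image('scene')[0].astype(float) for _ in range(6)],0)
u0,v0,s=280,160,13
a=np.radians(-13);ex=np.array([np.cos(a),np.sin(a)]);ey=np.array([-ex[1],ex[0]])
c=acc[v0:v0+45,u0:u0+58]
c=np.clip(255*(c/255)**.5,0,255).astype(np.uint8)[:,:,::-1]
c=cv2.resize(c,None,fx=s,fy=s,interpolation=cv2.INTER_CUBIC)
cv2.imwrite('pics/s3.png',c)
def Q(p): return ((proj('scene',p)-[u0,v0]+.5)*s).round(0)
g=np.array([.5725,.167])
for nm,x,y,z in [('deck-x+y',-.064,.02,.04),('deck-x-y',-.064,-.02,.04),('deck+x-y',.064,-.02,.04),('deck+x+y',.064,.02,.04),('bot-x-y',-.064,-.02,.008),('bot+x-y',.064,-.02,.008),('bot+x+y',.064,.02,.008),('plate+x-y',.075,-.042,.008),('plate-x-y',-.075,-.042,.008),('soc',-.042,0,.04),('fixbit top',.042,0,.072)]: print(nm,Q([*(g+x*ex+y*ey),z]))
foot=o['position']+R[:,2]*.0888; print('foot',foot.round(4),Q(foot)); print('head bottom',Q(o['position']+R[:,2]*.0648))
"
```

```text
t 5.9 pos [0.5323 0.1765 0.1388] yaw_y 76.92 zax [ 8.0e-04 -6.8e-03 -1.0e+00] w 0.191 F [-0.2  0.2 -0.6] q [-0.59  0.51  0.23  1.91 -0.16  0.74  1.08]
deck-x+y [291. 204.]
deck-x-y [165. 283.]
deck+x-y [579. 574.]
deck+x+y [706. 486.]
bot-x-y [163. 387.]
bot+x-y [569. 679.]
bot+x+y [694. 591.]
plate+x-y [536. 756.]
plate-x-y [ 61. 408.]
soc [297. 290.]
fixbit top [578. 369.]
foot [0.5324 0.1759 0.0501] [300. 259.]
head bottom [304. 177.]
```

View pics/s3.png

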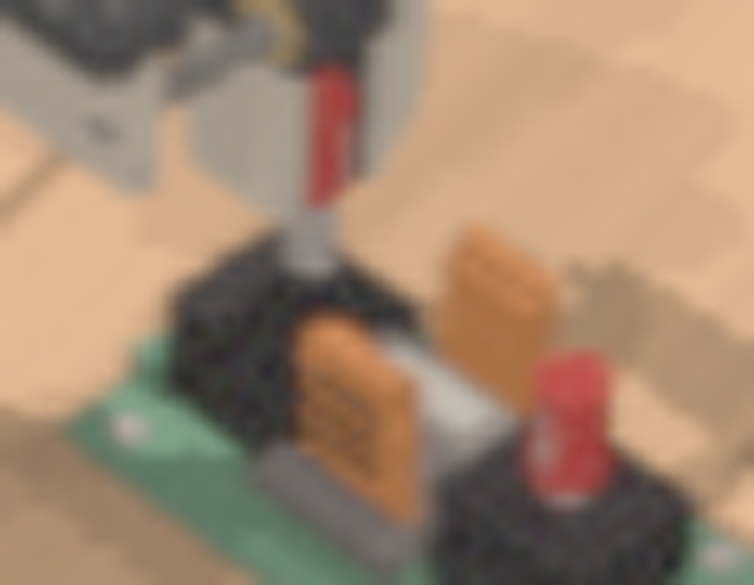

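The foot is at about (312,272), and with the cassette's offset allowed for it should be near (298,272). The bit is therefore about 2 mm off in both cassette axes. I'll correct that and lower partway into the socket.

Request:
carry_out([
  [-0.2,-0.13,0,0,0.5],
  [-0.2,-0.13,0,0,0.5],
  [-0.2,-0.13,-0.7,0,0.5],
  [-0.2,-0.13,-1.1,0,0.5],
  [-0.2,-0.13,-1.5,0,0.5],
  [-0.2,-0.13,-1.5,0,0.5],
])

```text
clock: 6.8
position: [0.5294, 0.175, 0.1224]
ee_rot: [-0.357, -3.121, 0.012]
force: [-0.5, 0.1, -0.3]
width: 0.194
```

```bash
python3 -c "
from h import *
o,R=st(); print((o['position']+R[:,2]*.0888).round(4),o['ft_torque'])"
```

```text
t 6.8 pos [0.5294 0.175  0.1224] yaw_y 76.93 zax [-0.0013 -0.0076 -1.    ] w 0.194 F [-0.5  0.1 -0.3] q [-0.58  0.53  0.22  1.93 -0.16  0.7   1.08]
[0.5293 0.1743 0.0336] [-0.03474143  0.07048575  0.05479537]
```

The foot is 6 mm into the socket with almost no force. Lowering the rest.

Request:
carry_out([
  [0,0,-0.4,0,0.5],
  [0,0,-0.8,0,0.5],
  [0,0,-1.1,0,0.5],
  [0,0,-1.2,0,0.5],
  [0,0,-1.2,0,0.5],
])

```text
clock: 7.3
position: [0.5295, 0.1753, 0.1106]
ee_rot: [-0.357, -3.121, 0.011]
force: [-1.0, 0.6, 2.1]
width: 0.191
```

```bash
python3 -c "
from h import *
o,R=st(); print((o['position']+R[:,2]*.0888).round(4),o['ft_torque'])"
```

```text
t 7.3 pos [0.5295 0.1753 0.1106] yaw_y 76.95 zax [-0.0011 -0.0072 -1.    ] w 0.191 F [-1.   0.6  2.1] q [-0.57  0.55  0.22  1.94 -0.17  0.68  1.09]
[0.5294 0.1746 0.0218] [0.23225416 0.13445942 0.06892097]
```

Request:
carry_out([
  [0,0,-0.2,0,0.5],
  [0,0,-0.2,0,0.5],
  [0,0,-0.2,0,0.5],
])

```text
clock: 7.6
position: [0.5303, 0.1757, 0.1098]
ee_rot: [0.357, 3.12, -0.009]
force: [-2.4, 0.8, 12.5]
width: 0.193
```

Request:
carry_out([
  [0,0,0,0,3],
  [0,0,0,0,4],
  [0,0,0,0,5],
  [0,0,0,0,5],
  [0,0,3,0,5],
  [0,0,6,0,5],
  [0,0,6,0,5],
])

```text
clock: 8.3
position: [0.5322, 0.1762, 0.1732]
ee_rot: [0.357, 3.115, -0.005]
force: [0.3, -0.1, -0.9]
width: 0.546
```

```bash
python3 -c "
from h import *
o,R=st()
ims=[arm.get_image('scene') for _ in range(6)]
acc=np.mean([i[0].astype(float) for i in ims],0)
u0,v0,s=280,150,13
c=acc[v0:v0+45,u0:u0+58]
c=np.clip(255*(c/255)**.6,0,255).astype(np.uint8)[:,:,::-1]
cv2.imwrite('pics/s4.png',cv2.resize(c,None,fx=s,fy=s,interpolation=cv2.INTER_CUBIC))
W=world('scene',np.median([i[1] for i in ims],0)); I=acc.astype(np.uint8)
k=cv2.inRange(cv2.cvtColor(I,cv2.COLOR_RGB2HSV),(0,150,70),(7,255,255)); k[:150]=0;k[215:]=0;k[:,:280]=0;k[:,345:]=0
n,l,stt,ce=cv2.connectedComponentsWithStats(k)
for i in range(1,n):
    if stt[i,4]>5: q=W[l==i]; print(ce[i],stt[i],q.mean(0).round(4),np.percentile(q[:,2],[5,95]).round(4))
"
```

```text
t 8.3 pos [0.5322 0.1762 0.1732] yaw_y 76.93 zax [ 0.0061 -0.0037 -1.    ] w 0.546 F [ 0.3 -0.1 -0.9] q [-0.6   0.46  0.25  1.89 -0.14  0.8   1.07]
[302.16666667 177.25925926] [300 172   6  11  54] [0.5344 0.1698 0.0638] [0.0493 0.0725]
[323.63934426 191.70491803] [321 187   7  11  61] [0.6154 0.1537 0.0617] [0.0455 0.0726]
```

View pics/s4.png

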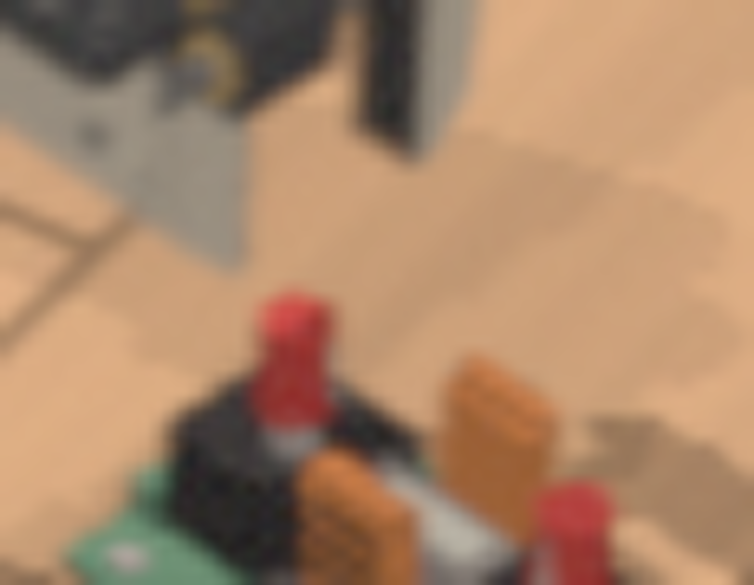

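The loose bit stands upright beside the fixed one, and both heads top out at 72.5 mm by depth, so it's home. Next I'll open wide and straddle the catches.

Request:
carry_out([
  [2,-0.5,0,0,8.6],
  [4,-0.95,0,0,8.6],
  [4,-0.95,0,0,8.6],
  [4,-0.95,0,0,8.6],
  [4,-0.95,-3,0,8.6],
  [4,-0.95,-5.5,0,8.6],
  [4,-0.95,-7.6,0,8.6],
  [4,-0.95,-7.6,0,8.6],
  [4,-0.95,-7.6,0,8.6],
  [4,-0.95,-7.6,0,8.6],
])

```text
clock: 9.6
position: [0.5701, 0.1663, 0.094]
ee_rot: [0.357, 3.12, -0.01]
force: [0.1, 0.0, -0.5]
width: 0.934
```

```bash
python3 -c "
from h import *
st()"
```

```text
t 9.6 pos [0.5701 0.1663 0.094 ] yaw_y 76.96 zax [ 5.0e-04 -6.2e-03 -1.0e+00] w 0.934 F [ 0.1  0.  -0.5] q [-0.53  0.62  0.21  1.85 -0.19  0.69  1.14]
```

Request:
carry_out([
  [0.2,0.03,0.3,0,8.6],
  [0.2,0.03,0.3,0,7],
  [0.2,0.03,0.3,0,5.8],
  [0.2,0.03,0.3,0,5],
  [0.2,0.03,0.3,0,4],
  [0.2,0.03,0.3,0,3],
  [0.2,0.03,0.3,0,3],
  [0.2,0.03,0.3,0,3],
  [0.2,0.03,0.3,0,3],
], squeeze=35)

```text
clock: 10.5
position: [0.572, 0.1665, 0.0973]
ee_rot: [0.357, 3.12, -0.01]
force: [-2.0, -1.7, 5.3]
width: 0.413
```

```bash
python3 -c "
from h import *
st()"
```

```text
t 10.5 pos [0.572  0.1665 0.0973] yaw_y 76.95 zax [ 3.0e-04 -6.2e-03 -1.0e+00] w 0.413 F [-2.  -1.7  5.3] q [-0.53  0.61  0.22  1.85 -0.18  0.7   1.14]
```

Request:
carry_out([
  [0,0,0,0,3],
  [0,0,0.3,0,3],
  [0,0,0.6,0,3],
  [0,0,1,0,3],
  [0,0,1.4,0,3],
  [0,0,1.7,0,3],
  [0,0,2,0,3],
  [0,0,2,0,3],
])

```text
clock: 11.3
position: [0.5722, 0.1665, 0.1178]
ee_rot: [0.357, 3.12, -0.009]
force: [-0.6, 0.2, -2.9]
width: 0.418
```

```bash
python3 -c "
from h import *
st()
acc=np.mean([arm.get_image('scene')[0].astype(float) for _ in range(4)],0)
u0,v0,s=270,140,9
c=acc[v0:v0+65,u0:u0+85]
c=np.clip(255*(c/255)**.6,0,255).astype(np.uint8)[:,:,::-1]
cv2.imwrite('pics/s5.png',cv2.resize(c,None,fx=s,fy=s,interpolation=cv2.INTER_CUBIC))"
```

```text
t 11.3 pos [0.5722 0.1665 0.1178] yaw_y 76.95 zax [ 0.001  -0.0059 -1.    ] w 0.418 F [-0.6  0.2 -2.9] q [-0.53  0.59  0.23  1.84 -0.18  0.74  1.13]
```

View pics/s5.png

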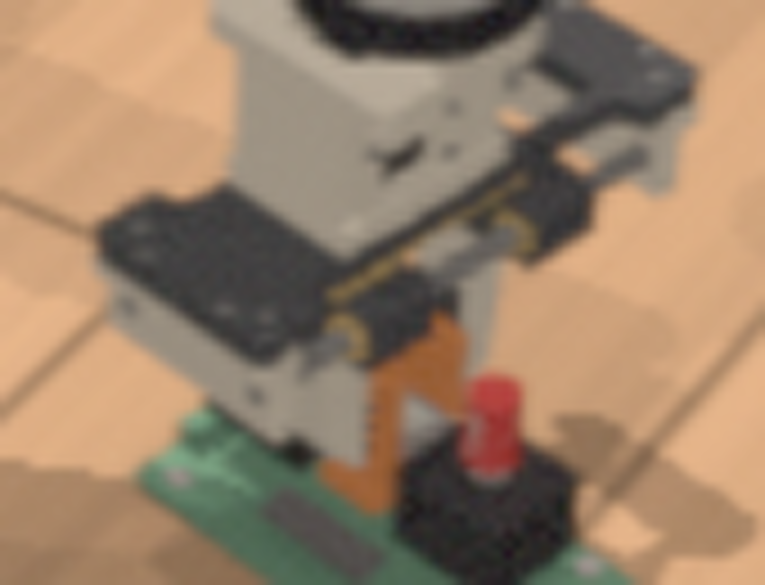

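The cassette is coming up out of the dock, upright in the pinch. Lifting the remaining 8 cm.

Request:
carry_out([
  [0,0,0.5,0,3],
  [0,0,1.2,0,3],
  [0,0,2,0,3],
  [0,0,3,0,3],
  [0,0,4,0,3],
  [0,0,5,0,3],
  [0,0,6,0,3],
  [0,0,7,0,3],
  [0,0,7.6,0,3],
  [0,0,7.9,0,3],
  [0,0,7.9,0,3],
  [0,0,7.9,0,3],
  [0,0,7.9,0,3],
  [0,0,7.9,0,3],
  [0,0,7.9,0,3],
])

```text
clock: 13.0
position: [0.5718, 0.1664, 0.1958]
ee_rot: [0.357, 3.121, -0.01]
force: [-0.4, 0.8, -3.6]
width: 0.417
```

```bash
python3 -c "
from h import *
o,R=st(); print(np.abs(o['dq']).max())
ims=[arm.get_image('scene') for _ in range(4)]
acc=np.mean([i[0].astype(float) for i in ims],0)
u0,v0,s=265,100,7
c=acc[v0:v0+85,u0:u0+110]
c=np.clip(255*(c/255)**.6,0,255).astype(np.uint8)[:,:,::-1]
cv2.imwrite('pics/s6.png',cv2.resize(c,None,fx=s,fy=s,interpolation=cv2.INTER_CUBIC))
W=world('scene',np.median([i[1] for i in ims],0)); I=acc.astype(np.uint8)
k=cv2.inRange(cv2.cvtColor(I,cv2.COLOR_RGB2HSV),(0,150,70),(7,255,255)); k[:110]=0;k[215:]=0;k[:,:280]=0;k[:,345:]=0
n,l,stt,ce=cv2.connectedComponentsWithStats(k)
for i in range(1,n):
    if stt[i,4]>3: q=W[l==i]; print(ce[i],stt[i],q.mean(0).round(4),np.percentile(q[:,2],[5,95]).round(4))
"
```

```text
t 13.0 pos [0.5718 0.1664 0.1958] yaw_y 76.94 zax [-4.0e-04 -6.6e-03 -1.0e+00] w 0.417 F [-0.4  0.8 -3.6] q [-0.56  0.49  0.26  1.77 -0.14  0.9   1.1 ]
0.0014019217857227414
[326.10666667 164.41333333] [323 159   7  12  75] [0.6166 0.1513 0.1614] [0.1459 0.1711]
```

View pics/s6.png

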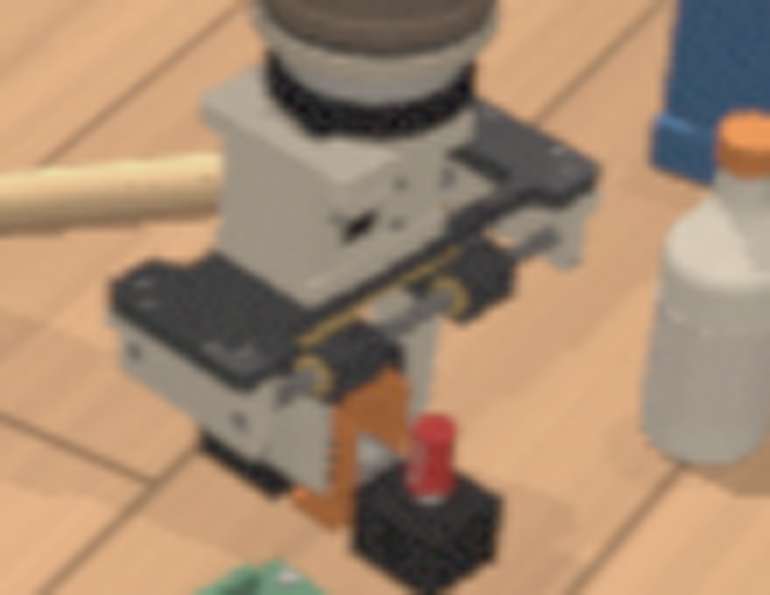

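```bash
python3 -c "
from h import *
st(); print(arm.sign_off())"
```

```text
t 13.2 pos [0.5719 0.1665 0.1961] yaw_y 76.95 zax [ 0.     -0.0063 -1.    ] w 0.414 F [-0.7  0.2 -4. ] q [-0.56  0.49  0.26  1.77 -0.14  0.9   1.1 ]
the job is handed in; nothing more can be done
None
```

The red bit is in the cassette, and the job was handed in at 13.2 s with the arm holding the cassette about 9.9 cm above where it sat.

- **Bit:** I took it from the tray's middle pocket, pressed it home with about 12 N and let go. By depth image its head then topped out at 72.5 mm, level with the fixed bit's 72.6 mm.
- **Lift:** I pinched both catches at 35 N and lifted straight up. The fixed bit's top rose from 72.6 to 171 mm, which matches the tool's rise of about 99 mm. The tool was within 0.4° of vertical, the arm was still, and the wrist carried about 4 N, roughly the weight of the cassette and bit.
- **Checks that disagreed:**
    - The two cameras differed by about 2 mm on where the socket was. I corrected the bit's position before inserting it.
    - The gripper reads about 38 mm across the pinched catches, where 40 mm was expected. I put this down to the pads giving under the squeeze.
- **Not checked:** In the last picture the gripper hides the inserted bit, so after the lift I have only the wrist force to show it is still in place. I took no last picture of the tray or the rest of the bench.

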